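# Lock the soldering turntable with its drop pin

### The job

Swing the soldering turntable round until the hole in its lug lies over the hole in the lug of the fixed base beneath. Then take the locking pin, the one with the wide flat collar, out of the wooden punch stand and push it down through both holes until its collar sits flat on the turntable's lug, and let go of it.

Things in the scene. Friction and masses are not known exactly. Their poses are not given: they have to be found in the camera images.
- lock_hole (a point): Mouth centre (28 mm above the table) of the 30 mm round hole in the 50 mm wide lug of the fixed base, a grey painted disc 144 mm across, 28 mm high; the hole goes down to the table. This point's x axis is level and points from the hole to the turntable's vertical turning axis, 110 mm away; z is up.
- lug_hole (a point): Mouth centre (38 mm above the table) of the 30 mm hole in the turntable's lug, 110 mm from the axis; lug 50 mm wide. Brown-grey steel plate 156 mm across, 8 mm thick, on the base; turns both ways, no stop where holes meet, stays where left (0.1 N m). Starts 35 to 75 degrees off; the lug must go clockwise from above. A fixed 78 mm square firebrick, top at 60 mm, is on its middle.
- post (a point): Upright round steel post, the turntable's handle, 16 mm thick, fixed on the plate exactly opposite the lug hole, 105 mm from the turning axis. This point is on its centre line 70 mm above the table; the post's foot is at 38 mm and its top at 90 mm. Grip it from above or push it sideways.
- pin_grip (a point): Centre of the steel pin's grip, a cylinder 24 mm across, 46 mm high. Collar under it 46 mm across, 5 thick, its underside 28 mm below this point; then a 14 mm shank with tapered nose, tip 62 mm below. Loose, upright in one of 3 stand holes 60 mm apart; x axis along their row. Point is 73 mm above the table there, 66 when home. Neighbours (ball punch, wooden graver) have no collar. Under 0.3 kg.
Not all that is in view belongs to the job. What is shaped like the part that bears pin_grip but blue or red is not meant.

How it is judged:
On the way:
1. the hole in the turntable's lug lies over the hole in the base, within 18 mm (horizontal distance between lug_hole and lock_hole below 0.018 m), for 0.2 s.
At the end, for the whole second after the job is handed in: The turntable's lug hole is over the base's hole (within 18 mm), and the locking pin stands through both holes (grip centre within 14 mm of the base hole's axis, upright within 10 degrees), pushed home so that its collar sits on the lug (grip centre 62 to 70 mm above the table), released (horizontal distance between lug_hole and lock_hole below 0.018 m and horizontal distance between pin_grip and lock_hole below 0.014 m and height (world z) of pin_grip between 0.062 and 0.07 m and angle between pin_grip's own z axis and vertical below 0.17 rad); the robot touches nothing.
It also fails if it takes over 54 s, if anything falls off the work surface, if the arm or the gripper's body presses on something with over 40 N, if the wrist force passes 120 N, or if a joint passes its speed limit or range.

### The arm

A 7-joint arm with a two-finger parallel gripper is mounted at the origin on the work surface. World frame = base frame: x ahead of the robot, y to its left, z up, the work surface at z = 0. Lengths are in m, angles in rad, forces in N, time in s.
With the tool pointing down it reaches from about 0.425 to 0.925 m from the base axis. Payload 6.8 kg.
Tool frame: the origin (TCP) lies between the finger pads; the fingertips stand 14 mm ahead of it and the grasp point (between the pads) lies 5 mm behind it; z points along the fingers, y is the line along which they close (so a half turn about z gives the same grasp; the last joint's range is limited). The gripper opens to 85 mm and grips with 20 to 120 N. Pads are 22 mm wide; open, the fingers measure 114 mm over their backs; the gripper's body (76 mm by 85 mm) begins 54 mm behind the grasp point. The pads swing forward as they close: fully open they stand 13 mm farther back than shut.
Start: joints at [1.117, 0.477, 0.022, 1.555, -0.011, 1.109, -0.083], TCP at [0.229, -0.635, 0.245] pointing down, gripper open.
Joint ranges: [-2.96, 2.96], [-0.34, 2.1], [-1.41, 1.46], [0.24, 2.44], [-1.37, 4.51], [0.17, 1.92], [-2.96, 2.96]. Speed limits (rad/s): [2.39, 2.39, 3.14, 3.14, 3.14, 3.14, 3.14].

### API

Orientations are given as a rotation vector (axis times angle).
In Python, from bench import r, eyes, ticket gives the robot as it stands. The module is installed in compiled form; this text tells all that it offers.
- The arm moves only by the tool arm_command, never from a script. Its argument "plan" is text: rows parted by semicolons, each of 4 numbers parted by spaces: the shift along the tool's x, y, z in m, then the turn about the tool's z in degrees. In form: tx ty tz yaw; .... A call has 1 to 20 rows; each row shifts and turns the commanded pose from where the row before left it, along the tool's axes as they then stand; what a row does not reach is not made up. A row lasts 1/8 s, in which the tool goes at most 62.5 mm and 10.7 degrees, less where a joint would pass 70% of its speed; a pose out of reach is approached as far as the arm can. A call is refused whole if a number of a shift passes 0.0625 or a number of a turn 10.7, either way. A call with a gripper value outside its range is refused whole. "hand" is the closure, from -1 (fully open) to 1 (shut), set as the call begins (left out, the last holds). The fingers move at their own pace and stop on an object; "grip_force" is the grip in N (left out, the last holds). Time passes only in rows, so rows that do not move let the fingers close. It gives the time, the measured TCP pose, the force, the opening and the grip force at its end, in the units of the state.
- r.get_obs(): the state, without advancing time (a new reading comes with each control period).
- eyes.grab_frame(name): name is "scene" or "top" or "wrist"; returns (picture, depth): 480x640x3 uint8, red, green, blue; 480x640 float32, m along the optical axis (not along the pixel's ray), 0 where there is no reading.
- eyes.calibration(name): a dict with "fov_y" (degrees; the focal length in pixels is half the picture's height over the tangent of half this angle, whatever the lens; pixels are square), "cx", "cy" (the principal point, pixels), "origin" and "attitude" of the camera in the world; the wrist camera has in their place "tool_from_camera" (4x4, takes a point from camera to tool coordinates, whose origin is the TCP and whose axes are the flange's). Camera axes: x right, y up, looking along -z (the intrinsics and any distortion apply to the point x, -y, -z); pixel columns grow to the right and rows downward; lengths in m; the calibration is good to about 2 mm. A picture is of the moment at which its call begins: read the wrist's pose just before it. calibration takes no time and is no camera call.
- ticket.hand_in(): hands the job in; it is judged then, once.
The state is a dict: "clock": time; "joints": joint angles; "qvel": joint speeds; "tau": joint torques, N m; "tcp_pos": TCP position; "orientation": TCP orientation; "contact_force": force on the tool from outside, world axes, zero at the start; "moment": the same for the moment, N m; "grip_width": finger opening in m; "gripper_force": force on a finger pad.
Only numpy, scipy, OpenCV 4.12 (cv2) and the standard library are available. Lean on these libraries where they do the work, as an engineer would, in place of code of your own. Each camera call takes 0.05 s, during which the arm holds its last target. There are 200 camera calls.

## Working session

There is one attempt and no reset: what is moved stays moved. The work goes in short steps, Python scripts to look and compute and a tool call to move; the robot and the scene stay as the last step left them, time stands still between calls to the robot, and variables do not carry over. Pictures are saved under pics/ and viewed, at most 10 in all, crops included, and the job is handed in when it is done.

Besides the shell and the picture viewer there is one more tool, called after ">>>" by a JSON object that holds its "api" and its "payload", one argument or row to a line. arm_command: Moves the arm, as the interface text tells. Its arguments: {"type":"object","properties":{"plan":{"type":"string"},"hand":{"type":"number"},"grip_force":{"type":"number"}},"required":["plan"]}

```bash
mkdir -p pics
cat > h.py <<'E'
import numpy as np,cv2
from scipy.spatial.transform import Rotation as R
from bench import r,eyes,ticket
def cam(name,obs=None):
    c=eyes.calibration(name)
    f=240/np.tan(np.radians(c["fov_y"])/2)
    if "tool_from_camera" in c:
        T=np.eye(4);T[:3,:3]=R.from_rotvec(obs["orientation"]).as_matrix();T[:3,3]=obs["tcp_pos"]
        T=T@np.array(c["tool_from_camera"]); return f,c["cx"],c["cy"],T[:3,:3],T[:3,3],c
    A=np.array(c["attitude"],float)
    M=A if A.shape==(3,3) else (R.from_rotvec(A).as_matrix() if A.size==3 else R.from_quat(A).as_matrix())
    return f,c["cx"],c["cy"],M,np.array(c["origin"]),c
def ray(k,u,v):
    f,cx,cy,M,o,_=k
    return o, M@np.array([(u-cx)/f,-(v-cy)/f,-1.])
def onz(k,u,v,z):
    o,d=ray(k,u,v); return o+d*(z-o[2])/d[2]
def cloud(k,D):
    f,cx,cy,M,o,_=k
    v,u=np.mgrid[:480,:640]
    P=np.stack([(u-cx)/f*D,-(v-cy)/f*D,-D],-1)
    return P@M.T+o
E
python3 - <<'E'
from h import *
o=r.get_obs();print(o)
for n in("top","scene","wrist"):
    p,d=eyes.grab_frame(n);cv2.imwrite(f"pics/{n}0.png",p[...,::-1]);np.save(f"pics/{n}0.npy",d)
    print(eyes.calibration(n),(d>0).mean())
E
```

```text
{'clock': 0.0, 'joints': array([ 1.11692697,  0.47782902,  0.02234661,  1.55646113, -0.0115027 ,
        1.10926854, -0.08307698]), 'qvel': array([-0.0002568 , -0.00122375, -0.00294616, -0.00196118, -0.001422  ,
       -0.00022152, -0.00038508]), 'tau': array([-4.41668290e-04, -5.96456659e+01,  1.60784461e+00, -2.81203544e+01,
        1.24589272e-02,  9.37049626e-03,  2.38308394e-05]), 'tcp_pos': array([ 0.22856492, -0.63452531,  0.24430233]), 'orientation': array([-3.09299476e+00, -5.40182710e-01,  7.08812916e-04]), 'contact_force': array([ 0.64904539, -0.39073576,  0.7673959 ]), 'moment': array([ 0.01796118, -0.00986181,  0.01098882]), 'gripper_force': 0.0, 'grip_width': 0.08578556635975261}
{'fov_y': 53.648330156310635, 'cx': 313.38702021284803, 'cy': 244.55845160209648, 'origin': array([ 0.46257834, -0.11527274,  0.87632361]), 'attitude': array([ 0.09414442, -0.06113875, -1.58140927])} 0.996064453125
{'fov_y': 57.609954522092174, 'cx': 326.28366213999686, 'cy': 238.3987999106741, 'origin': array([ 0.87004301, -0.29701638,  0.61829131]), 'attitude': array([0.54200325, 0.30024283, 0.95010571])} 0.9956673177083334
{'fov_y': 68.94082239226745, 'cx': 321.3453545711312, 'cy': 238.84712644021891, 'tool_from_camera': array([[-6.90947030e-04,  9.56830983e-01,  2.90644101e-01,
         7.30575777e-02],
       [ 9.99999758e-01,  6.84578819e-04,  1.23589774e-04,
        -1.56528559e-04],
       [-8.07142701e-05,  2.90644116e-01, -9.56831224e-01,
        -1.27921001e-01],
       [ 0.00000000e+00,  0.00000000e+00,  0.00000000e+00,
         1.00000000e+00]])} 0.9961067708333333
```

View pics/top0.png

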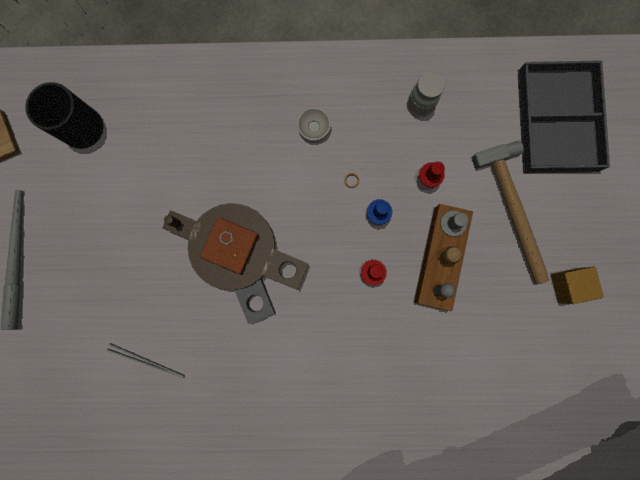

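View pics/scene0.png

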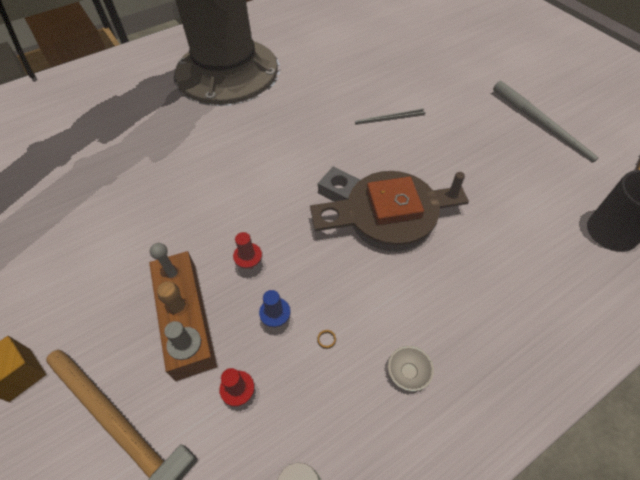

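The top view shows the turntable centre near (232,247), the post near (174,221), the lug hole at (288,270) and the base hole at (256,303). The collared pin is at (456,221), at the far end of the stand. The wrist picture has been saved but not viewed.

Run:
```python
from h import *
p=cv2.imread("pics/top0.png");k=cam("top");D=np.load("pics/top0.npy");C=cloud(k,D)
g=cv2.cvtColor(p,cv2.COLOR_BGR2GRAY)
ks=cam("scene");Cs=cloud(ks,np.load("pics/scene0.npy"))
print("table z",C[400,300],Cs[250,450])
for n,(u,v),z,rr in(("lug",(288,270),.038,14),("lock",(256,303),.028,14)):
    w=g[v-rr:v+rr,u-rr:u+rr]; t,m=cv2.threshold(w,0,255,cv2.THRESH_OTSU)
    nc,l,s,ce=cv2.connectedComponentsWithStats(m)
    i=l[rr-2:rr+3,rr-2:rr+3].max(); c=ce[i]+[u-rr,v-rr]; print(n,c,s[i],onz(k,*c,z))
def box(C,lo,hi,n):
    m=np.all((C>lo)&(C<hi),-1); q=C[m]; print(n,len(q),q.min(0) if len(q) else'',q.max(0) if len(q) else'',np.median(q,0) if len(q) else''); return q
print("pin top px",onz(k,456,221,.096),"post",onz(k,171,219,.09),"centre",onz(k,232,247,.038))
a=onz(k,456,221,.096);b=onz(k,171,219,.09)
for nm,c in(("top",C),("scene",Cs)):
    box(c,[a[0]-.03,a[1]-.03,.085],[a[0]+.03,a[1]+.03,.12],nm+" pin")
    box(c,[b[0]-.03,b[1]-.03,.06],[b[0]+.03,b[1]+.03,.12],nm+" post")
    q=box(c,[a[0]-.05,a[1]-.05,.041],[a[0]+.05,a[1]+.05,.055],nm+" collar")
# plate circle: brown at 38mm
q=C[(abs(C[...,2]-.038)<.004)]
print(cv2.minEnclosingCircle(q[:,:2].astype(np.float32)[(np.hypot(*(q[:,:2]-onz(k,232,247,.038)[:2]).T)<.085)]))
# stand axis: orange-brown
for (u,v),z in(((456,221),.096),((453,255),.09),((447,291),.09)): print(onz(k,u,v,z),C[v,u])
```

```text
table z [ 0.26845861 -0.0700792  -0.0018288 ] [ 0.65336489  0.0906053  -0.00148706]
lug [288.83802817 271.06338028] [  9   9  13  13 142] [ 0.49920438 -0.05421097  0.038     ]
lock [256.32894737 303.13157895] [  8   7  13  15 152] [0.44330667 0.00477597 0.028     ]
pin top px [ 0.57591845 -0.33507151  0.096     ] post [0.58698365 0.14030796 0.09      ] centre [0.54324483 0.04689517 0.038     ]
top pin 172 [ 0.56760535 -0.35457434  0.08556974] [ 0.58959279 -0.3313631   0.09927113] [ 0.57902337 -0.34201307  0.09483741]
top post 115 [0.5790675  0.13758519 0.06063959] [0.59447933 0.15300508 0.09233238] [0.58554418 0.14296545 0.08809963]
top collar 1294 [ 0.52654819 -0.37826121  0.04108038] [ 0.61473136 -0.29981073  0.05499198] [ 0.56345458 -0.33296888  0.04489042]
scene pin 313 [ 0.56847593 -0.35454164  0.08509386] [ 0.59213261 -0.3315774   0.09776761] [ 0.58252253 -0.34277235  0.09523815]
scene post 170 [0.57927001 0.13753445 0.06022553] [0.59479245 0.15495868 0.09138373] [0.58909398 0.14183223 0.08173699]
scene collar 2104 [ 0.52591957 -0.37902665  0.04113174] [ 0.61604301 -0.29944279  0.05472434] [ 0.57636099 -0.33396774  0.04511838]
((0.5446395874023438, 0.04616164788603783), 0.084931381046772)
[ 0.57591845 -0.33507151  0.096     ] [ 0.57585861 -0.33495545  0.09641204]
[ 0.52019748 -0.32954931  0.09      ] [ 0.51939468 -0.32656384  0.10095567]
[ 0.46117064 -0.31741914  0.09      ] [ 0.46121191 -0.3114933   0.11305075]
```

View pics/wrist0.png

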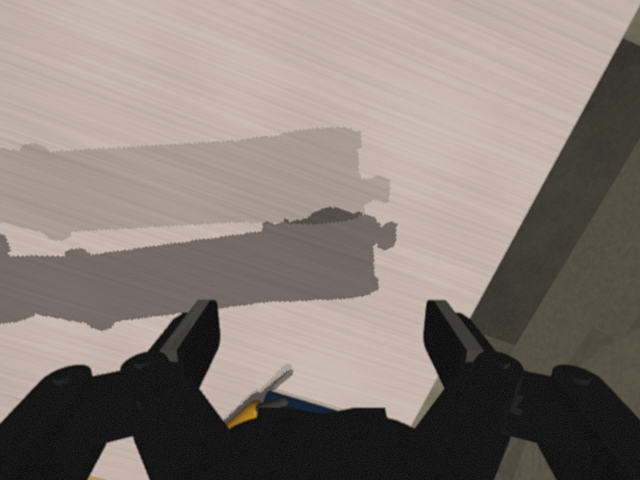

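The geometry checks out: the axis is at about (0.544, 0.0475), the lug has to turn 43° clockwise, and the post is at (0.587, 0.146). I'll go above the post with tool x radial.

>>> {"api": "arm_command", "payload": {
  "plan": "0 0 0 -9.3;0 0 0 -9.3;0 0 0 -9.3;0 0 0 -9.3;0 0 0 -9.4;.057 .001 0 0;.057 .001 0 0;.057 .001 0 0;.057 .001 0 0;.057 .001 0 0;.057 .001 0 0;.057 .001 0 0;.057 .001 0 0;.057 .001 0 0;.057 .001 0 0;.057 .001 0 0;.057 .001 0 0;.057 .001 0 0;.057 .001 0 0;.057 .001 0 0",
  "hand": -1
}}

```text
clock: 2.65
tcp_pos: [0.5853, 0.1439, 0.245]
orientation: [2.629, 1.72, -0.001]
contact_force: [0.4, 0.3, 0.2]
grip_width: 0.0853
gripper_force: 0.0
```

>>> {"api": "arm_command", "payload": {
  "plan": ".003 0 .045 0;0 0 .045 0;0 0 .045 0;0 0 .025 0;0 0 .013 0;0 0 0 0;0 0 0 0",
  "hand": -0.3
}}

```text
clock: 3.52
tcp_pos: [0.5868, 0.1456, 0.0735]
orientation: [2.628, 1.72, 0.003]
contact_force: [-0.2, -0.6, -0.2]
grip_width: 0.0555
gripper_force: 0.0
```

Run:
```python
from h import *
p,d=eyes.grab_frame("top");cv2.imwrite("pics/t1.png",cv2.resize(p[140:340,100:340,::-1],None,fx=2.5,fy=2.5))
o=r.get_obs();print(o["tcp_pos"],o["grip_width"],o["contact_force"],o["joints"])
```

```text
[0.5868006  0.14558522 0.07365676] 0.05553760916778908 [ 0.28821125 -0.38479591  0.74185437] [ 0.02163942  0.6191969  -0.49418273  1.83316812  0.39977015  0.78673109
 -1.09290404]
```

View pics/t1.png

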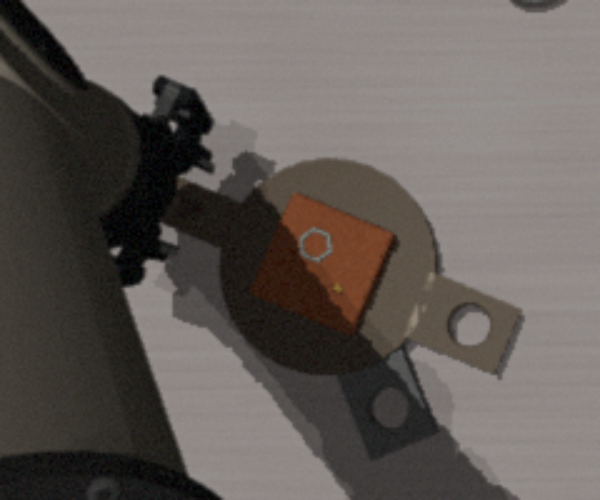

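>>> {"api": "arm_command", "payload": {
  "plan": "0 0 0 0;0 0 0 0;0 0 0 0;0 0 0 0",
  "hand": 1,
  "grip_force": 30
}}

```text
clock: 4.08
tcp_pos: [0.5862, 0.1452, 0.0729]
orientation: [2.628, 1.72, 0.001]
contact_force: [-1.6, -1.8, 6.2]
grip_width: 0.0148
gripper_force: 29.3
```

>>> {"api": "arm_command", "payload": {
  "plan": "-.0003 .0079 0 4.32;-.0003 .0079 0 4.32;-.0003 .0079 0 4.32;-.0003 .0079 0 4.32;-.0003 .0079 0 4.32;-.0003 .0079 0 4.32;-.0003 .0079 0 4.32;-.0003 .0079 0 4.32;-.0003 .0079 0 4.32;-.0003 .0079 0 4.32;0 0 0 0;0 0 0 0"
}}

```text
clock: 5.58
tcp_pos: [0.641, 0.091, 0.0729]
orientation: [-3.077, -0.635, -0.003]
contact_force: [0.8, 0.1, 5.4]
grip_width: 0.0148
gripper_force: 29.4
```

Run:
```python
from h import *
p,d=eyes.grab_frame("top");cv2.imwrite("pics/t2full.png",p[...,::-1]);np.save("pics/t2.npy",d);cv2.imwrite("pics/t2.png",cv2.resize(p[140:340,100:340,::-1],None,fx=2.5,fy=2.5))
o=r.get_obs();print(o["tcp_pos"],o["grip_width"],o["contact_force"],o["joints"])
```

```text
[0.64095169 0.09104026 0.07292188] 0.014809866886444817 [ 1.085284   -0.27589651  5.88989709] [-0.02089932  0.64324806 -0.30116515  1.73576452  0.25084815  0.79860208
 -1.60491053]
```

View pics/t2.png

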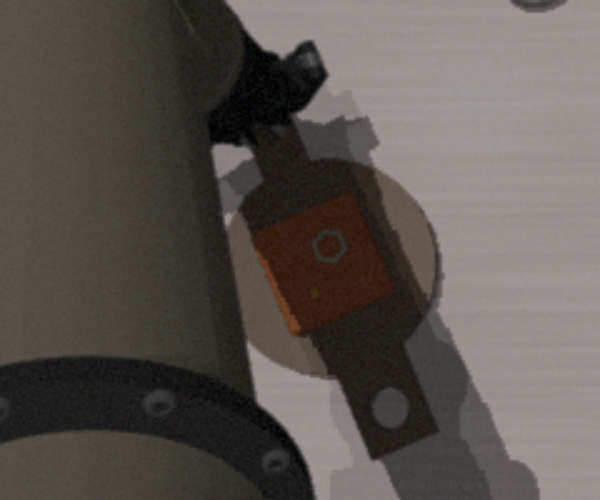

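The lug hole now lies over the base hole, at crop (390,407). I'll release, lift and go to the pin.

>>> {"api": "arm_command", "payload": {
  "plan": "0 0 0 0;0 0 0 0;0 0 0 0;0 0 -.05 0;0 0 -.05 0;0 0 -.04 9.3;0 0 0 9.3;0 0 0 9.3;0 0 0 9.3;.005 .0484 0 0;.005 .0484 0 0;.005 .0484 0 0;.005 .0484 0 0;.005 .0484 0 0;.005 .0484 0 0;.005 .0484 0 0;.005 .0484 0 0;.005 .0484 0 0;0 0 0 0",
  "hand": -0.3
}}

```text
clock: 8.0
tcp_pos: [0.576, -0.349, 0.2118]
orientation: [3.114, -0.394, -0.002]
contact_force: [-0.6, 0.7, 0.6]
grip_width: 0.0556
gripper_force: 0.0
```

Run:
```python
from h import *
o=r.get_obs();w,d=eyes.grab_frame("wrist");p,dt=eyes.grab_frame("top");s,ds=eyes.grab_frame("scene")
print(o["tcp_pos"],o["orientation"],o["grip_width"],o["joints"])
cv2.imwrite("pics/w3.png",w[...,::-1]);cv2.imwrite("pics/t3.png",p[...,::-1])
g=cv2.cvtColor(p,cv2.COLOR_RGB2GRAY);k=cam("top")
u,v,rr=256,303,14
m=cv2.threshold(g[v-rr:v+rr,u-rr:u+rr],0,255,cv2.THRESH_OTSU)[1]
nc,l,st,ce=cv2.connectedComponentsWithStats(m);i=l[rr-1:rr+2,rr-1:rr+2].max();c=ce[i]+[u-rr,v-rr]
print("hole px",c,st[i],onz(k,*c,.038))
C=cloud(cam("wrist",o),d);x=o["tcp_pos"]
for lo,hi in((.085,.11),(.046,.053)):
    q=C[(np.hypot(C[...,0]-.58,C[...,1]+.343)<.032)&(C[...,2]>lo)&(C[...,2]<hi)]
    print(len(q),q.min(0),q.max(0),cv2.minEnclosingCircle(q[:,:2].astype(np.float32)))
# post
for c_ in(cloud(k,dt),cloud(cam("scene"),ds)):
    q=c_[(np.hypot(c_[...,0]-.641,c_[...,1]-.09)<.03)&(c_[...,2]>.06)&(c_[...,2]<.1)]
    print("post",len(q),(q.min(0)+q.max(0))/2 if len(q) else'')
```

```text
[ 0.57597169 -0.349014    0.21181477] [ 3.11377830e+00 -3.94266637e-01 -2.18974040e-03] 0.055619970306234404 [ 0.5083937   0.50606568 -0.08191258  1.58686784  0.04944332  1.05103543
 -1.41057514]
hole px [256.95522388 303.29850746] [ 10   7  11  15 134] [0.44323084 0.00225636 0.038     ]
839 [ 0.56796205 -0.3556928   0.08503954] [ 0.59128492 -0.3325318   0.09733608] ((0.5794467926025391, -0.3441772758960724), 0.012055360712110996)
1185 [ 0.55770334 -0.36673595  0.04600153] [ 0.60294005 -0.31382751  0.05293402] ((0.5832645893096924, -0.34247273206710815), 0.029500512406229973)
post 111 [0.64102378 0.09038506 0.07640792]
post 188 [0.64159108 0.09087982 0.07579084]
```

View pics/w3.png

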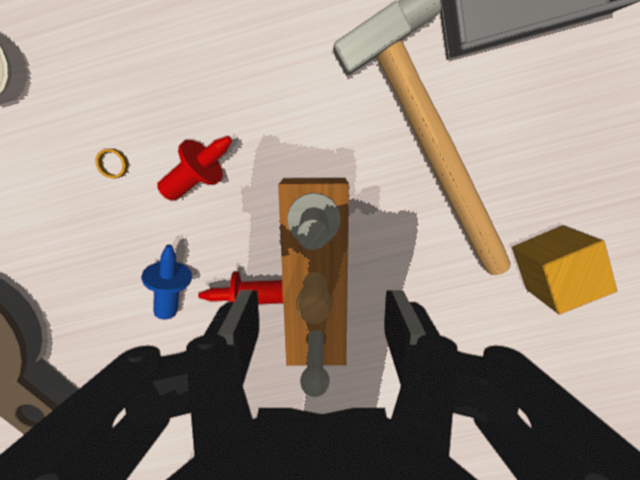

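The view shows the collared pin upright at (313,222) with the stand row vertical in the image, so tool x is along the row and the fingers have room. The red pin lying left of the stand is well away. Descend and grip.

>>> {"api": "arm_command", "payload": {
  "plan": ".002 -.0057 .03 0;0 0 .045 0;0 0 .04 0;0 0 .02 0;0 0 .007 0;0 0 0 0"
}}

```text
clock: 8.9
tcp_pos: [0.5828, -0.3379, 0.0711]
orientation: [3.118, -0.382, 0.002]
contact_force: [0.3, 0.4, 1.0]
grip_width: 0.0555
gripper_force: 0.0
```

>>> {"api": "arm_command", "payload": {
  "plan": "0 0 0 0;0 0 0 0;0 0 0 0;0 0 0 0;0 0 0 0",
  "hand": 1,
  "grip_force": 60
}}

```text
clock: 9.52
tcp_pos: [0.5824, -0.3413, 0.0725]
orientation: [3.114, -0.385, 0.005]
contact_force: [-1.4, -5.2, 5.2]
grip_width: 0.0226
gripper_force: 58.6
```

>>> {"api": "arm_command", "payload": {
  "plan": "0 0 -.015 0;0 0 -.025 0;0 0 -.035 0;0 0 -.035 0;0 0 -.03 0;0 0 0 0;0 0 0 0"
}}

```text
clock: 10.4
tcp_pos: [0.5812, -0.3376, 0.2092]
orientation: [-3.118, 0.382, 0.003]
contact_force: [-0.7, 0.4, -2.6]
grip_width: 0.0225
gripper_force: 59.9
```

Run:
```python
from h import *
o=r.get_obs();w,d=eyes.grab_frame("wrist")
print(o["tcp_pos"],o["orientation"],o["grip_width"],o["contact_force"])
cv2.imwrite("pics/w4.png",w[...,::-1])
s,ds=eyes.grab_frame("scene");ks=cam("scene");C=cloud(ks,ds);x=o["tcp_pos"]
m=(np.hypot(C[...,0]-x[0],C[...,1]-x[1])<.032)&(C[...,2]>.09)&(C[...,2]<x[2]+.03)
q=C[m]
for z in np.arange(.09,x[2]+.03,.006):
    a=q[(q[:,2]>=z)&(q[:,2]<z+.006)]
    if len(a)>3: print(round(z-x[2],3),len(a),a[:,:2].min(0)-x[:2],a[:,:2].max(0)-x[:2])
```

```text
[ 0.58124932 -0.33756369  0.20915211] [-3.11756934e+00  3.82238559e-01  2.61544936e-03] 0.022476606708800913 [-0.71594981  0.40389207 -2.5809543 ]
-0.029 369 [-0.00412453 -0.02156044] [0.02071368 0.02362745]
-0.023 183 [-0.00418027 -0.01941482] [0.02039881 0.02325028]
-0.017 70 [-0.00167273 -0.01411817] [0.0129272 0.0167075]
-0.011 121 [-0.00051677 -0.02395783] [0.0141861  0.02198535]
-0.005 162 [-0.00113226 -0.02527446] [0.01432577 0.02607492]
0.001 161 [-0.0011174  -0.02538325] [0.01422652 0.02626111]
0.007 178 [-0.00077788 -0.0246298 ] [0.01495816 0.02648609]
0.013 174 [-0.0141533  -0.02460459] [0.01432822 0.02454963]
0.019 411 [-0.01413482 -0.0200653 ] [0.01541221 0.02361228]
0.025 101 [-0.01449323 -0.03179272] [0.01792005 0.0276233 ]
```

View pics/w4.png

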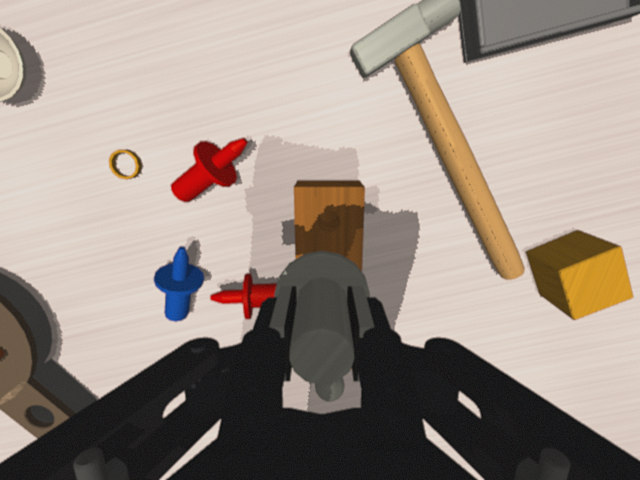

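The pin is held upright, with the collar visible in front at (322,275). It sits about 2.7 mm back along tool x. Carry it to above the hole.

>>> {"api": "arm_command", "payload": {
  "plan": "-.0238 -.0332 0 0;-.0238 -.0332 0 0;-.0238 -.0332 0 0;-.0238 -.0332 0 0;-.0238 -.0332 0 0;-.0238 -.0332 0 0;-.0238 -.0332 0 0;-.0238 -.0332 0 0;-.0238 -.0332 0 0;0 0 0 0;0 0 .04 0;0 0 .02 0;0 0 0 0;0 0 0 0"
}}

```text
clock: 12.25
tcp_pos: [0.4469, 0.0033, 0.1507]
orientation: [-3.118, 0.384, -0.001]
contact_force: [0.2, -0.2, -2.4]
grip_width: 0.0224
gripper_force: 59.9
```

Run:
```python
from h import *
o=r.get_obs();x=o["tcp_pos"]
print(x,o["orientation"],o["grip_width"],o["contact_force"])
s,ds=eyes.grab_frame("scene");C=cloud(cam("scene"),ds)
cv2.imwrite("pics/s5.png",cv2.resize(s[90:290,240:480,::-1],None,fx=2.5,fy=2.5));cv2.imwrite("pics/s5full.png",s[...,::-1])
q=C[(np.hypot(C[...,0]-x[0],C[...,1]-x[1])<.04)&(C[...,2]>.05)&(C[...,2]<x[2])]
for z in np.arange(.08,x[2],.006):
    a=q[(q[:,2]>=z)&(q[:,2]<z+.006)]
    if len(a)>3: print(round(z-x[2],3),len(a),a[:,:2].min(0),a[:,:2].max(0))
```

```text
[0.44690307 0.00325695 0.1507177 ] [-3.11802532e+00  3.83667767e-01 -7.81990883e-04] 0.02240619171512221 [ 0.15957097 -0.21849001 -2.43056589]
-0.065 5 [4.44726673e-01 1.84508205e-04] [0.44783027 0.00341679]
-0.059 7 [ 0.4445879  -0.00167478] [0.44935863 0.00807297]
-0.053 16 [ 0.4421506 -0.0027499] [0.45116003 0.00570253]
-0.047 10 [ 0.44397595 -0.00358882] [0.45249233 0.00564528]
-0.029 129 [ 0.43262382 -0.01942963] [0.46829972 0.023629  ]
-0.023 141 [ 0.43023205 -0.01878042] [0.4677766  0.02431859]
-0.017 42 [ 0.44596381 -0.01646809] [0.45973293 0.01611374]
-0.011 75 [ 0.44621033 -0.02053365] [0.46138955 0.02414979]
-0.005 74 [ 0.43664595 -0.02194377] [0.46119221 0.02665584]
```

View pics/s5.png

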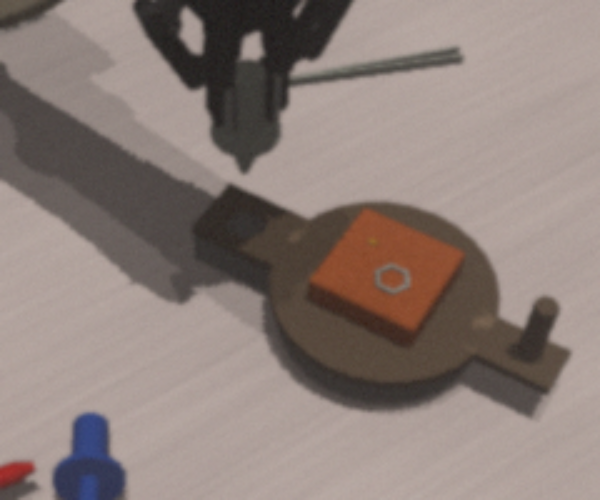

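Run:
```python
from h import *
k=cam("scene");print(onz(k,338,178.8,.038))
g=cv2.imread("pics/s5full.png",0);u,v=338,179
w=cv2.GaussianBlur(g,(3,3),0)[v-12:v+13,u-16:u+17];print(w[::2,::2])
# top view hole before the carry: lug plate outline from depth (t3 view) via mouth edges
p=cv2.imread("pics/t3.png",0);print(p[292:316,246:268:1][::2])
```

```text
[0.44551514 0.00466793 0.038     ]
[[ 89 115 123  89  51  44  45  48  67  96 127 149 160 162 162 161 161]
 [ 74  76  73  53  45  45  43  45  46  47  57  85 121 148 160 162 163]
 [ 70  60  48  45  46  45  44  45  45  46  44  47  57  85 122 149 160]
 [ 63  49  45  43  44  43  45  45  46  44  45  45  46  48  57  82 115]
 [ 49  45  46  46  44  44  47  49  48  45  45  45  47  46  47  51  64]
 [ 45  46  45  45  43  47  48  51  50  49  48  46  49  57  58  62  66]
 [ 46  46  45  44  47  49  50  51  52  50  48  50  53  63  65  67  66]
 [ 46  44  45  46  46  48  50  52  50  51  50  49  60  65  65  67  66]
 [ 44  42  46  45  45  48  48  51  51  52  55  59  65  67  65  67  67]
 [ 45  45  43  46  44  45  45  47  50  58  64  65  67  66  66  66  69]
 [ 50  50  46  45  45  44  45  50  57  65  66  66  66  66  66  65  67]
 [ 52  52  51  48  45  45  48  56  65  66  66  66  66  66  66  67  66]
 [ 53  52  52  50  49  48  46  47  52  58  64  65  67  67  66  65  66]]
[[ 72  74  74  74  73  71  74  75  75  76  74  73  74  73  77  73  75  73
   73  70  45  37]
 [ 75  71  75  70  72  75  56  42  40  47  46  5
[... 275 characters left out ...]
2 122 123 121 122 122 113  65
   75  74  76  75]
 [ 52  22  27  52  75  87 125 124 124 124 124 123 121 122 124 122 118  88
   70  72  74  76]
 [ 54  25  30  44  70  86 126 123 124 126 124 124 124 124 123 125 122  77
   64  72  71  72]
 [ 67  30  26  28  56  87 129 127 129 125 129 126 127 125 128 125 107  66
   72  75  73  75]
 [ 70  71  37  22  30  61 113 125 128 126 124 126 126 128 124 103  67  72
   72  75  76  69]
 [ 72  77  75  65  50  30  31  60  90 111 110 112 107  83  70  70  73  71
   70  73  78  74]
 [ 72  73  76  74  71  75  71  69  67  62  69  73  70  75  74  76  76  74
   71  75  71  74]
 [ 71  69  76  67  71  71  74  72  72  69  73  73  73  75  75  75  74  74
   75  72  78  71]]
```

Two views put the lug hole at about (0.445, 0.0055) and the pin at (0.445, 0.002). I'll shift and lower it.

>>> {"api": "arm_command", "payload": {
  "plan": "-.0013 -.0033 0 0;0 0 .02 0;0 0 .02 0;0 0 .015 0;0 0 .01 0;0 0 0 0"
}}

```text
clock: 13.05
tcp_pos: [0.4457, 0.0072, 0.0849]
orientation: [3.118, -0.382, -0.001]
contact_force: [-0.8, 0.8, -2.6]
grip_width: 0.0228
gripper_force: 59.9
```

>>> {"api": "arm_command", "payload": {
  "plan": "0 0 .006 0;0 0 .006 0;0 0 .004 0;0 0 0 0;0 0 0 0"
}}

```text
clock: 13.68
tcp_pos: [0.446, 0.0072, 0.0694]
orientation: [-3.118, 0.382, -0.0]
contact_force: [0.5, 0.3, -2.2]
grip_width: 0.0227
gripper_force: 59.9
```

>>> {"api": "arm_command", "payload": {
  "plan": "0 0 .002 0;0 0 .001 0;0 0 .001 0;0 0 0 0;0 0 0 0"
}}

```text
clock: 14.3
tcp_pos: [0.4459, 0.0071, 0.0654]
orientation: [3.118, -0.383, 0.0]
contact_force: [-0.4, -0.3, 2.0]
grip_width: 0.0227
gripper_force: 60.5
```

The force changed sign, so the collar is touching. Release gently and retreat.

>>> {"api": "arm_command", "payload": {
  "plan": "0 0 0 0;0 0 0 0;0 0 0 0;0 0 0 0;0 0 -.03 0;0 0 -.04 0;0 0 -.05 0;0 .05 -.04 0;0 .06 0 0;0 .06 0 0;0 .06 0 0;0 .06 0 0;0 0 0 0;0 0 0 0",
  "hand": -0.4
}}

```text
clock: 16.05
tcp_pos: [0.3761, -0.2726, 0.2242]
orientation: [-3.118, 0.383, 0.0]
contact_force: [0.2, -0.2, -0.3]
grip_width: 0.0599
gripper_force: 0.0
```

Run:
```python
from h import *
o=r.get_obs();print(o["tcp_pos"],o["contact_force"],o["clock"])
im=[]
for n in("top","scene"):
    p,d=eyes.grab_frame(n);k=cam(n);C=cloud(k,d)
    near=np.hypot(C[...,0]-.4445,C[...,1]-.006)<.035
    for lo,hi in((.08,.1),(.04,.05)):
        q=C[near&(C[...,2]>lo)&(C[...,2]<hi)];print(n,lo,len(q),(q.min(0),q.max(0),np.median(q,0)) if len(q) else'')
    u,v=((256,290) if n=="top" else (345,180))
    im.append(cv2.resize(p[v-70:v+70,u-70:u+70,::-1],(400,400)))
cv2.imwrite("pics/f.png",np.hstack(im))
```

```text
[ 0.3760702  -0.27257182  0.22415814] [ 0.20201429 -0.2220703  -0.28220909] 16.05
top 0.08 167 (array([ 0.43322017, -0.0042927 ,  0.08009262]), array([0.45490225, 0.01865713, 0.0927181 ]), array([0.44344209, 0.00678322, 0.08813551]))
top 0.04 334 (array([ 0.41434328, -0.01436411,  0.04006784]), array([0.47882871, 0.03353262, 0.04984666]), array([0.44587557, 0.00286112, 0.04211471]))
scene 0.08 150 (array([ 0.43173466, -0.00405727,  0.081193  ]), array([0.45649338, 0.01935708, 0.09107316]), array([0.44684495, 0.00614081, 0.08811367]))
scene 0.04 283 (array([ 0.42003286, -0.02177062,  0.04005867]), array([0.46973091, 0.02984407, 0.04997906]), array([4.51793492e-01, 6.32931856e-05, 4.27481872e-02]))
```

View pics/f.png

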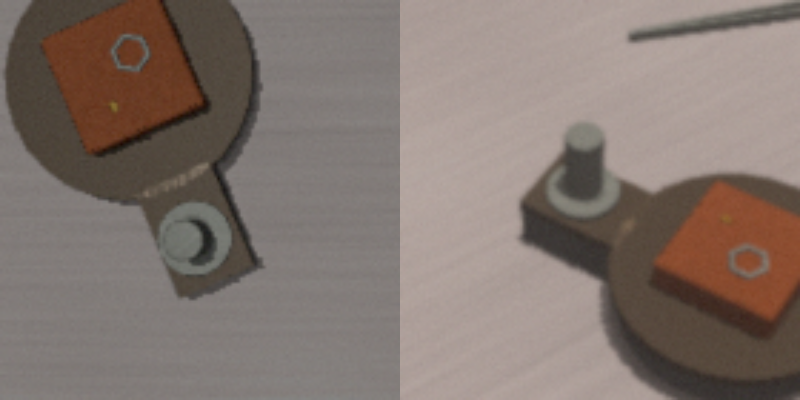

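The pin stands upright in the lug hole with its collar flat on the lug. Its top is at about 88 mm and its centre at (0.444, 0.007), about 1 mm from the base hole. The arm is clear, so I'm handing in.

```bash
python3 -c "
from bench import ticket
print(ticket.hand_in())"
```

```text
the job is handed in; nothing more can be done
None
```

The turntable's lug hole is over the base hole, the locking pin stands through both with its collar flat on the lug and is released, the arm is clear, and the job was handed in at about 16 s; no verdict was returned.

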